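# Turn the nested key bin half round so it stacks on its ledges

### The job

The smaller of the two nested grey key bins has been dropped down inside the larger one. Lift it out by its grip bar, turn it half a turn, and lower it gently back onto the larger bin so that it sits level on the four ledges and is stacked instead of nested, then let go. Leave the larger bin and the separate spare bin standing where they are.

Things in the scene. Friction and masses are not known exactly. Their poses are not given: they have to be found in the camera images.
- top_bin: Grey bin nested in base_bin, 180 (x) x 100 (y) x 62 mm high, 8 mm rim lip beyond that, 0.2-0.4 kg. Origin: centre of underside, z up. Steel grip bar along y over the mouth's middle: 98 long, 12 thick in x, 14 high, centre 82 mm above origin, open below; grip it, fingers closing along x. Channels 30 wide, 29 deep in both long walls at x = +70 and -30. Nested, its x points along base_bin's x.
- top_card (a point): Middle of the small white card on the outside of top_bin's -x end wall: x = -90, y = 0, z = +47 mm in the frame of top_bin. base_bin has a like card on its own -x end; nested, both are at the same end.
- base_bin: Larger grey bin, loose, 0.7 kg, 214 (x) x 134 (y) x 60 mm high, wall 3. Origin: centre of underside, z up. Inside, 4 ledge posts on the long walls at x = +70 and -30: 16 wide, 36 deep, tops at z = 48. Same way round, top_bin nests with its origin at z = 16; x axes opposed and centres together, it sits on the ledges, origin at z = 48, 14 mm play to the walls. Turn it above the rim, z > 60.
- spare_bin: Bystander: a smaller grey bin standing alone on the tiles on the other side (left or right) from the nested pair, plain sides without channels, 130 x 90 x 50 mm, with a like grip bar and a few key blanks in it. Origin: centre of its underside.

How it is judged (in metres and radians):
On the way:
1. top_bin is lifted clear above the rim of base_bin (z of top_bin in the frame of base_bin above 0.062 m), for 0.1 s.
At the end, for the whole second after the job is handed in: top_bin rests at rest and level (within 3.4 degrees) on the ledges of base_bin, origin 44 to 53 mm above that of base_bin, centres within 20 mm, x axes opposed within 11 degrees (its card at the +x end of base_bin); base_bin upright and within 30 mm of its start, spare_bin within 30 mm of its start (z of top_bin in the frame of base_bin between 0.044 and 0.053 m and horizontal distance between top_bin and base_bin below 0.02 m and angle between the x axis of top_bin and the x axis of base_bin, either way round below 0.2 rad and x of top_card in the frame of base_bin above 0.06 m and angle between each of top_bin, base_bin's own z axis and vertical below 0.06 rad and distance of each of base_bin, spare_bin from where it was at the start of the episode below 0.03 m and linear speed of top_bin below 0.02 m/s); the robot touches nothing.
It fails at once if the turned top_bin is dropped onto base_bin (it moves faster than 0.5 m/s while its origin is less than 70 mm above that of base_bin) (linear speed of top_bin above 0.5 m/s and z of top_bin in the frame of base_bin below 0.07 m and x of top_card in the frame of base_bin above 0.03 m and horizontal distance between top_bin and base_bin below 0.1 m).
It fails at once if top_bin is rammed onto base_bin (contact force between top_bin and base_bin above 120 N).
It fails at once if the spare bin is pushed more than 30 mm (distance of spare_bin from where it was at the start of the episode above 0.03 m).
It also fails if it takes over 40 s, if anything falls off the work surface, if the arm or the gripper's body presses on something with over 40 N, if the wrist force passes 120 N, or if a joint passes its speed limit or range.

### The arm

A 6-joint arm with a two-finger parallel gripper is mounted at the origin on the work surface. World frame = base frame: x ahead of the robot, y to its left, z up, the work surface at z = 0. Lengths are in mm, angles in rad, forces in N, time in s.
With the tool pointing down it reaches from about 400 to 925 mm from the base axis. Payload 12.5 kg.
Tool frame: the origin (TCP) lies between the finger pads; the fingertips stand 11 mm ahead of it and the grasp point (between the pads) lies 8 mm behind it (manip.tips_ahead is the distance from the TCP to the fingertips, in mm); z points along the fingers, y is the line along which they close (so a half turn about z gives the same grasp; the last joint's range is limited). The gripper opens to 95 mm and grips with 3 to 60 N. Pads are 20 mm wide; open, the fingers measure 119 mm over their backs; the gripper's body (75 mm by 180 mm) begins 59 mm behind the grasp point.
Start: joints at [1.214, 0.491, 1.559, -0, 1.092, -0.106], TCP at [155.093, 605.468, 225.661] pointing down, gripper open.
Joint ranges: [-3.1, 3.1], [-0.84, 2.19], [0.05, 2.79], [-1.13, 4.28], [0.06, 2.93], [-2.69, 2.69]. Speed limits (rad/s): [2.22, 2.22, 2.79, 3.14, 3.14, 3.14].

### API

Orientations are given as a rotation vector (axis times angle).
In Python, from cell import manip, cams, job gives the robot as it stands (manip), with the cameras (cams) and the job (job).
- The arm moves only by the tool nudge_tcp, called after "Emit:" as a command line: name --argument value ..., lists and objects as JSON in quotes. Schema: {"type":"object","properties":{"motion":{"type":"object","properties":{"tx":{"type":"array","items":{"type":"number"},"minItems":1,"maxItems":20},"ty":{"type":"array","items":{"type":"number"},"minItems":1,"maxItems":20},"tz":{"type":"array","items":{"type":"number"},"minItems":1,"maxItems":20},"ax":{"type":"array","items":{"type":"number"},"minItems":1,"maxItems":20},"ay":{"type":"array","items":{"type":"number"},"minItems":1,"maxItems":20},"az":{"type":"array","items":{"type":"number"},"minItems":1,"maxItems":20},"finger_gap":{"type":"array","items":{"type":"number"},"minItems":1,"maxItems":20}},"additionalProperties":false,"required":["tx","ty","tz","ax","ay","az","finger_gap"]},"only":{"type":"string"},"quiet":{"type":"boolean"},"lines":{"type":"string"}},"required":["motion"],"additionalProperties":false}. motion is an object with one list for each field, all of the same length, 1 to 20, a row being the entries at one place: tx, ty, tz (the shift in shares of the most that a row can go, 1 being 50 mm), ax, ay, az (a rotation vector in normalised numbers (1 is 2 rad)), finger_gap (the finger opening in mm); each row shifts and turns the commanded pose from where the row before left it, along the tool's axes as they then stand; what a row does not reach is not made up. A row lasts 1/10 s, in which the tool goes at most 50 mm and 0.15 rad, less where a joint would pass 70% of its speed; a pose out of reach is approached as far as the arm can. The fingers move at their own pace and stop on an object; the grip force is fixed at half the most. Time passes only in rows, so rows that do not move let the fingers close. The tool returns the time, the measured TCP pose, the force, the opening and the grip force at its end. only (a regular expression) keeps the lines of the reply that match it, lines (a string "A,B") keeps lines A to B, and quiet returns only ok. Shift and turn numbers lie between -1 and 1, and a call with a number outside is refused. Input that does not fit is refused with a message, and nothing moves.
- manip.read_state(): the state, without advancing time (a new reading comes with each control period).
- cams.camera(name): name is "side" or "top" or "wrist"; returns the picture (384x512x3 uint8, red, green, blue); there is no depth.
- cams.get_calibration(name): a dict with "K" (3x3 intrinsics, pixels), "R" (3x3) and "t" (3): a world point X has camera coordinates R X + t; the wrist camera has in their place "T_tool_cam" (4x4, takes a point from camera to tool coordinates, whose origin is the TCP and whose axes are the flange's). Camera axes: x right, y down, z forward; pixel columns grow to the right and rows downward; lengths in mm; the calibration is good to about 2 mm. A picture is of the moment at which its call begins: read the wrist's pose just before it. get_calibration takes no time and is no camera call.
- job.close_job(): hands the job in; it is judged then, once.
The state is a dict: "t": time; "qpos": joint angles; "joint_vel": joint speeds; "effort": joint torques, N m; "tcp_pos": TCP position; "ee_rot": TCP orientation; "wrist_force": force on the tool from outside, world axes, zero at the start; "moment": the same for the moment, N m; "finger_gap": finger opening in mm; "gripper_force": force on a finger pad.
Only numpy, scipy, OpenCV 4.12 (cv2) and the standard library are available. Lean on these libraries where they do the work, as an engineer would, in place of code of your own. Each camera call takes 0.05 s, during which the arm holds its last target. There are 200 camera calls.

## Working session

There is one attempt and no reset: what is moved stays moved. The work goes in short steps, Python scripts to look and compute and a tool call to move; the robot and the scene stay as the last step left them, time stands still between calls to the robot, and variables do not carry over. Pictures are saved under pics/ and viewed, at most 10 in all, crops included, and the job is handed in when it is done.

```bash
ls; mkdir -p pics; python3 - <<'E'
from cell import manip, cams, job
import cv2,numpy as np
for n in ["top","side"]:
    cv2.imwrite(f"pics/{n}0.png",cams.camera(n)[:,:,::-1])
    c=cams.get_calibration(n);print(n,c["K"],c["R"],c["t"])
print(cams.get_calibration("wrist"));s=manip.read_state();print(s["t"],s["tcp_pos"],s["ee_rot"],s["finger_gap"])
E
```

```text
cell.py
pics
top [[396.90472247   0.         260.33934004]
 [  0.         396.90472247 191.26422723]
 [  0.           0.           1.        ]] [[ 0.00973267 -0.99974083  0.02058039]
 [-0.99410009 -0.01189715 -0.10781217]
 [ 0.10802908 -0.01940966 -0.99395824]] [-69.77991872 544.51972566 970.04744546]
side [[449.81299791   0.         259.39758928]
 [  0.         449.81299791 188.71679507]
 [  0.           0.           1.        ]] [[-0.99112372 -0.13244681 -0.01147246]
 [-0.05977805  0.52107896 -0.85141253]
 [ 0.11874493 -0.84316936 -0.52437113]] [529.39462548 108.90306695 973.94868124]
{'K': array([[329.94723695,   0.        , 254.76488544],
       [  0.        , 329.94723695, 190.4279496 ],
       [  0.        ,   0.        ,   1.        ]]), 'T_tool_cam': array([[-1.32791757e-03, -9.67978478e-01, -2.51029685e-01,
         7.07073767e+01],
       [ 9.99998640e-01, -1.03998367e-03, -1.27966523e-03,
        -1.08836274e+00],
       [ 9.77621626e-04, -2.51031043e-01,  9.67978543e-01,
        -1.59103069e+02],
       [ 0.00000000e+00,  0.00000000e+00,  0.00000000e+00,
         1.00000000e+00]])}
0.1 [155.02189962 605.26121919 225.13242722] [-3.92892202e-01 -3.11671786e+00  1.48715006e-03] 95.36122895481792
```

View pics/top0.png

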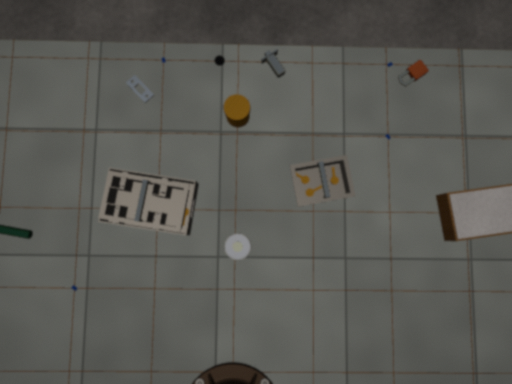

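View pics/side0.png

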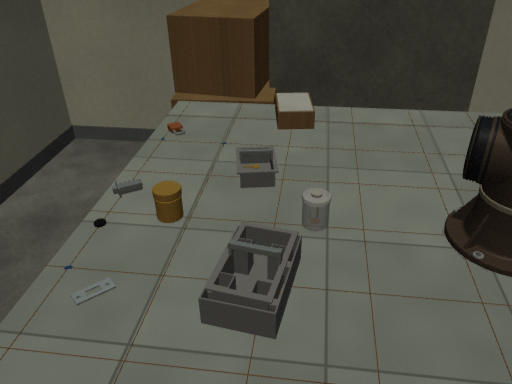

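The top view shows the nested pair at about (148,202), with its bar near (141,200). The spare bin is at (322,183). The side view shows the pair at about (255,275), with its bar near (256,248). I'll zoom in on both views.

```bash
python3 - <<'E'
import cv2,numpy as np
a=cv2.imread("pics/top0.png")[155:250,90:210];b=cv2.imread("pics/side0.png")[215:335,195:315]
a=cv2.convertScaleAbs(cv2.resize(a,(480,380),interpolation=cv2.INTER_CUBIC),alpha=1.2)
b=cv2.convertScaleAbs(cv2.resize(b,(380,380),interpolation=cv2.INTER_CUBIC),alpha=1.5)
cv2.imwrite("pics/crop0.png",np.hstack([a[:, :410],b]))
E
```

```text
(no output)
```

View pics/crop0.png

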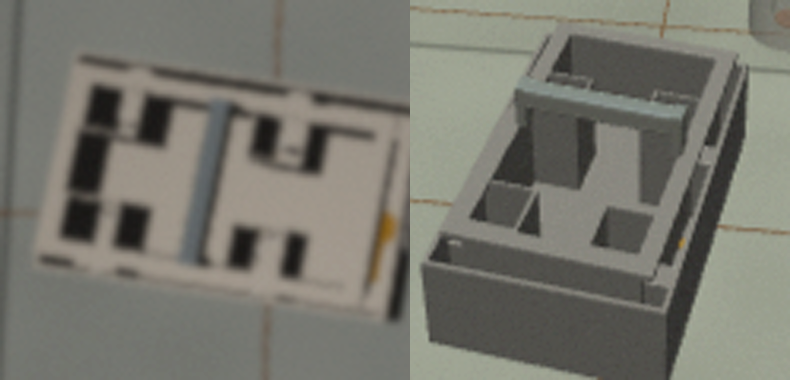

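The crop shows the bar ends at about (144,180) and (137.5,220) in the top view. The channel pair close to the end wall is at the left (+y) end, so +x of both bins points to about world +y. Next I'll triangulate the bar by colour and the rim by plane casting.

```bash
cat > h.py <<'E'
import cv2,numpy as np
from cell import manip, cams, job
def fixed(n):
    c=cams.get_calibration(n);R=np.array(c["R"]);t=np.array(c["t"]);return np.array(c["K"]),R,t
def wristcam(s):
    c=cams.get_calibration("wrist");T=np.eye(4);T[:3,:3]=cv2.Rodrigues(np.array(s["ee_rot"]))[0];T[:3,3]=s["tcp_pos"]
    W=np.linalg.inv(T@np.array(c["T_tool_cam"]));return np.array(c["K"]),W[:3,:3],W[:3,3]
def plane(cam,uv,z):
    K,R,t=cam;C=-R.T@t;d=R.T@np.linalg.inv(K)@[uv[0],uv[1],1];return C+d*(z-C[2])/d[2]
def tri(c1,p1,c2,p2):
    P=[c[0]@np.c_[c[1],c[2]] for c in (c1,c2)]
    X=cv2.triangulatePoints(P[0],P[1],np.float64(p1),np.float64(p2))[:,0];return X[:3]/X[3]
def proj(cam,X):
    p=cam[0]@(cam[1]@np.asarray(X)+cam[2]);return p[:2]/p[2]
def barmask(im,roi,k):   # BGR, blue-ish steel
    x0,y0,x1,y1=roi;m=np.zeros(im.shape[:2],np.uint8);d=im.astype(int)
    m[y0:y1,x0:x1]=((d[...,0]-d[...,2])>k)[y0:y1,x0:x1];return m
def biggest(m):
    c=max(cv2.findContours(m,cv2.RETR_EXTERNAL,cv2.CHAIN_APPROX_NONE)[0],key=cv2.contourArea);return c
E
python3 - <<'E'
from h import *
T,S=fixed("top"),fixed("side")
for C in(T,S): print("cam",-C[1].T@C[2])
r=[]
for n,roi,C in(("top",(128,174,155,226),T),("side",(222,230,290,275),S)):
    im=cv2.imread(f"pics/{n}0.png")
    for k in(8,14,20,):
        c=biggest(barmask(im,roi,k));print(n,k,cv2.contourArea(c),cv2.minAreaRect(c),cv2.boundingRect(c))
a=tri(T,(144.2,180),S,(229.7,242));b=tri(T,(137.5,220.5),S,(282.5,250.5));print(a,b,(a+b)/2,np.linalg.norm(a-b))
print("rim corners z60",[plane(T,p,60).round() for p in((90+80/4,155+57/4),(90+38/4,155+265/4),(189,235),(198,182))])
print("spare",plane(T,(322,183),0))
E
```

```text
cam [ 437.1929258   -44.45530652 1024.32860279]
cam [415.5541132  834.57321501 609.50546263]Traceback (most recent call last):
  File "<stdin>", line 8, in <module>
  File "h.py", line 19, in biggest
    c=max(cv2.findContours(m,cv2.RETR_EXTERNAL,cv2.CHAIN_APPROX_NONE)[0],key=cv2.contourArea);return c
ValueError: max() iterable argument is empty
```

```bash
python3 - <<'E'
from h import *
T,S=fixed("top"),fixed("side")
for n,p in(("top",(141,200)),("side",(256,247))):
    im=cv2.imread(f"pics/{n}0.png").astype(int);print(n,im[p[1],p[0]-6:p[0]+7].tolist())
a=tri(T,(144.2,180),S,(229.7,242));b=tri(T,(137.5,220.5),S,(282.5,250.5));print(a,b,(a+b)/2,np.linalg.norm(a-b))
for p,q in((a,b),):print(proj(T,p),proj(S,p),proj(T,q),proj(S,q))
print("rim corners z60",[plane(T,p,60).round() for p in((90+80/4,155+57/4),(90+38/4,155+265/4),(189,235),(198,182))])
print("spare",plane(T,(322,183),0))
E
```

```text
top [[114, 124, 130], [113, 124, 130], [108, 116, 122], [97, 103, 105], [89, 90, 88], [86, 84, 81], [85, 82, 78], [74, 74, 71], [61, 63, 63], [68, 72, 76], [94, 101, 107], [110, 119, 125], [114, 123, 131]]
side [[74, 78, 74], [85, 89, 83], [91, 95, 88], [94, 97, 91], [95, 98, 92], [92, 95, 89], [93, 95, 90], [91, 95, 88], [93, 97, 91], [91, 95, 90], [89, 93, 87], [91, 94, 89], [88, 93, 87]]
[559.70619677 208.10927544 103.26867948] [464.24067623 219.74553524 102.48935054] [511.9734365  213.92740534 102.87901501] 96.1752333387766
[144.22629945 180.31131774] [229.38839074 241.9550587 ] [137.52414613 221.37915785] [281.59889238 250.43164683]
rim corners z60 [array([592., 304.,  60.]), array([465., 323.,  60.]), array([434., 107.,  60.]), array([563.,  89.,  60.])]
spare [ 572.1512482  -225.25177557    0.        ]
```

Triangulation puts the bar centre at about (512,214,103 top) and the base bin centre at about (513,206), with bin x at about 82.5°. Next I'll move above it for wrist views.

Units first: shifts go in shares of 50 mm and turns go in shares of 2 rad. So -37 mm is -0.74, -36 mm is -0.72, -0.12 rad / 2 = -0.06.

Emit:
nudge_tcp --motion '{"tx":[-0.74,-0.74,-0.74,-0.74,-0.74,-0.74,-0.74,-0.74,-0.74,-0.74,-0.74,-0.72,0,0,0],"ty":[-0.48,-0.48,-0.48,-0.48,-0.48,-0.48,-0.48,-0.48,-0.48,-0.48,-0.48,-0.52,0,0,0],"tz":[-0.06,-0.06,-0.06,-0.06,-0.06,-0.06,-0.06,-0.06,-0.06,-0.06,0,0,0,0,0],"ax":[0,0,0,0,0,0,0,0,0,0,0,0,0,0,0],"ay":[0,0,0,0,0,0,0,0,0,0,0,0,0,0,0],"az":[0,0,0,0,0,0,0,0,0,0,0,0,-0.06,0,0],"finger_gap":[95,95,95,95,95,95,95,95,95,95,95,95,95,95,95]}'

```text
t: 1.6
tcp_pos: [511.9, 214.8, 255.4]
ee_rot: [-0.21, -3.134, -0.0]
wrist_force: [-0.0, 0.4, -0.8]
finger_gap: 94.9
gripper_force: 0.0
```

```bash
python3 - <<'E'
from h import *
s=manip.read_state();np.save("s1.npy",np.r_[s["tcp_pos"],s["ee_rot"]]);cv2.imwrite("pics/w1.png",cams.camera("wrist")[:,:,::-1]);print(s["qpos"])
E
```

```text
[ 2.78245023e-01  3.61530834e-01  1.69294917e+00  2.54089928e-04
  1.08769990e+00 -1.15898910e+00]
```

View pics/w1.png

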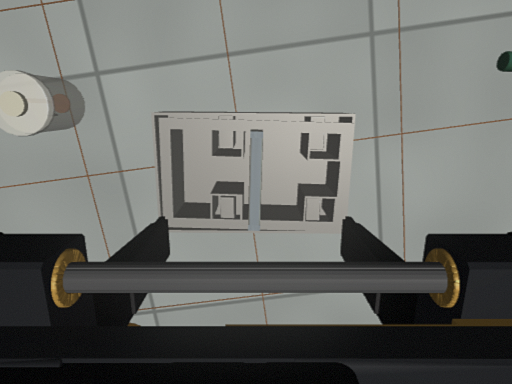

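The wrist view shows the bar upright from (256,130) to (254,230), with the bins lined up with the tool. The near-end channels are on the right (+tool y). I'll measure the bar edges and rim corners here, with this view and the top view giving the heights.

```bash
python3 - <<'E'
from h import *
v=np.load("s1.npy");W=wristcam(dict(tcp_pos=v[:3],ee_rot=v[3:]));T=fixed("top")
im=cv2.imread("pics/w1.png");d=im.astype(int)
print(d[180,244:268].tolist())
m=np.zeros(im.shape[:2],np.uint8);m[115:232,235:275]=(((d[...,0]-d[...,2])>-2)&(d.sum(2)>200))[115:232,235:275]
c=biggest(m);r=cv2.minAreaRect(c);bp=cv2.boxPoints(r);print(r,bp.round(1).tolist())
far,near=sorted([((bp[i]+bp[(i+1)%4])/2) for i in range(4) if np.linalg.norm(bp[i]-bp[(i+1)%4])<40],key=lambda p:p[1])
A,B=plane(W,far,105),plane(W,near,105);print(far,near,A,B,(A+B)/2,np.linalg.norm(A-B),np.degrees(np.arctan2(*(A-B)[:2][::-1])))
print("tri far/near",tri(W,far,T,(144.2,180)),tri(W,near,T,(137.5,220.5)))
# base bin rim outline: corners seen
cr=[plane(W,p,60)[:2] for p in((154,113),(355,113),(350,231),(160,231))];print(np.round(cr),np.mean(cr,0))
E
```

```text
[[152, 158, 161], [151, 157, 160], [151, 158, 160], [153, 158, 161], [151, 158, 161], [115, 122, 123], [118, 119, 116], [138, 135, 128], [145, 140, 133], [143, 139, 132], [142, 139, 131], [141, 137, 130], [142, 138, 131], [143, 139, 132], [144, 139, 132], [144, 140, 132], [140, 144, 137], [117, 123, 122], [144, 149, 152], [153, 160, 163], [154, 161, 163], [154, 160, 162], [153, 159, 163], [153, 159, 162]]
((254.56517028808594, 180.50140380859375), (13.01866340637207, 99.30261993408203), 1.2453643083572388) [[247.0, 230.0], [249.10000610351562, 130.6999969482422], [262.20001220703125, 131.0], [260.0, 230.3000030517578]]
[255.64429 130.86182] [253.48605 230.14099] [464.58472759 220.61697676 105.        ] [561.40091236 205.35365911 105.        ] [512.99281997 212.98531793 105.        ] 98.01195080262862 171.04091307896
tri far/near [519.57108572 207.56219699 144.54288541] [477.37591363 191.02693439 264.32183906]
[[435. 117.]
 [464. 326.]
 [595. 312.]
 [565.  96.]] [514.77349844 212.88577505]
```

```bash
python3 - <<'E'
import cv2
a=cv2.imread("pics/w1.png")[105:245,145:365]
cv2.imwrite("pics/w1c.png",cv2.resize(a,None,fx=3.6,fy=3.6,interpolation=cv2.INTER_CUBIC))
E
```

```text
(no output)
```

View pics/w1c.png

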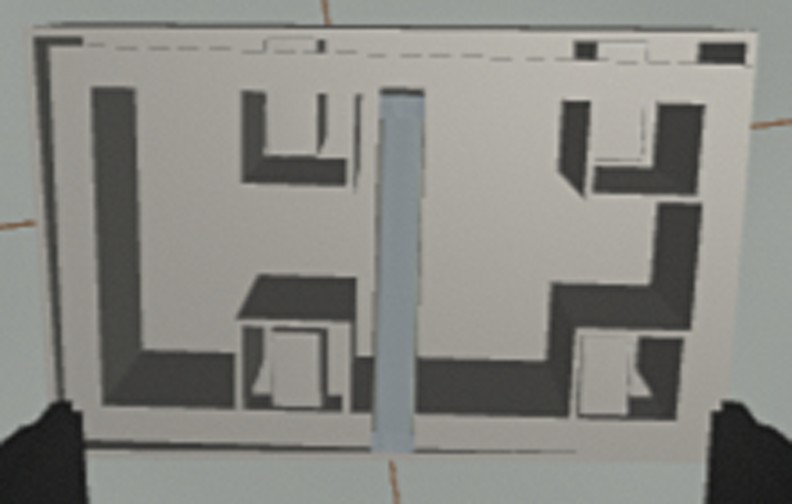

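The enlarged wrist view shows the four ledge-post tops through the channels, at u≈226 and 317 in the upper row and 227.5 and 313 in the lower row. It also shows the base rim's left edge and top corners. I'll get the base centre from the posts.

```bash
python3 - <<'E'
from h import *
v=np.load("s1.npy");W=wristcam(dict(tcp_pos=v[:3],ee_rot=v[3:]))
f=lambda x,y,z:plane(W,(145+x/3.6,105+y/3.6),z)[:2]
P=[f(292,157,48),f(618,160,48),f(297,330,48),f(604,332,48)]  # inner ends of posts, z48
for p in P:print(p.round(1))
print("sp",np.linalg.norm(P[1]-P[0]),np.linalg.norm(P[3]-P[2]),np.linalg.norm(P[0]-P[2]))
d=P[1]-P[0]+P[3]-P[2];d/=np.linalg.norm(d);print("ang",np.degrees(np.arctan2(d[1],d[0])),"centre",np.mean(P,0)-20*d)
a,b=f(33,33,60),f(757,32,60);print("rim edge",a,b,np.linalg.norm(b-a));e=(b-a)/np.linalg.norm(b-a)
n=np.array([-e[1],e[0]]);g=np.array([513,213.]);n*=np.sign(n@(g-a));print("ang",np.degrees(np.arctan2(e[1],e[0])),"centre",(a+b)/2+67*n)
E
```

```text
[483.7 185. ]
[498.1 284.6]
[538.7 177.9]
[552.5 275.3]
sp 100.65167608016286 98.35733782687969 55.427350327483076
ang 81.81961203827196 centre [515.39979196 210.92012361]
rim edge [436.51026495 117.1926494 ] [464.57102605 325.92689428] 210.61194481192564
ang 82.34346246026486 centre [516.94331045 212.63306545]
```

Converted, 30 mm is 0.6, -1.6 mm is -0.032, 0.023 rad / 2 = 0.0115.

Emit:
nudge_tcp --motion '{"tx":[-0.026,0,0,0,0,0,0,0],"ty":[-0.032,0,0,0,0,0,0,0],"tz":[0.6,0.6,0.6,0.6,0.5,0.2,0.18,0],"ax":[0,0,0,0,0,0,0,0],"ay":[0,0,0,0,0,0,0,0],"az":[0.0115,0,0,0,0,0,0,0],"finger_gap":[95,95,95,70,50,40,30,25]}'

```text
t: 2.45
tcp_pos: [513.1, 213.2, 91.4]
ee_rot: [-0.241, -3.132, 0.0]
wrist_force: [0.4, -0.6, -0.5]
finger_gap: 60.4
gripper_force: 0.0
```

Emit:
nudge_tcp --motion '{"tx":[0,0,0,0,0,0],"ty":[0,0,0,0,0,0],"tz":[0,0,0,0,0,0],"ax":[0,0,0,0,0,0],"ay":[0,0,0,0,0,0],"az":[0,0,0,0,0,0],"finger_gap":[15,5,0,0,0,0]}'

```text
t: 3.05
tcp_pos: [513.5, 212.9, 91.8]
ee_rot: [0.242, 3.132, 0.001]
wrist_force: [-0.1, 1.4, 0.7]
finger_gap: 12.6
gripper_force: 1.0
```

Converted, -10 mm is -0.2, -8 mm is -0.16.

Emit:
nudge_tcp --motion '{"tx":[0,0,0,0,0,0,0,0,0,0,0,0,0],"ty":[0,0,0,0,0,0,0,0,0,0,0,0,0],"tz":[0,0,-0.06,-0.12,-0.16,-0.2,-0.2,-0.2,-0.2,-0.2,-0.2,-0.06,0],"ax":[0,0,0,0,0,0,0,0,0,0,0,0,0],"ay":[0,0,0,0,0,0,0,0,0,0,0,0,0],"az":[0,0,0,0,0,0,0,0,0,0,0,0,0],"finger_gap":[0,0,0,0,0,0,0,0,0,0,0,0,0]}'

```text
t: 4.35
tcp_pos: [513.5, 212.9, 172.1]
ee_rot: [0.241, 3.132, 0.001]
wrist_force: [-0.6, 0.0, -2.5]
finger_gap: 11.7
gripper_force: 30.0
```

```bash
python3 - <<'E'
from h import *
a=cams.camera("side")[190:340,190:330,::-1];b=cams.camera("top")[150:255,75:215,::-1]
f=lambda x,w:cv2.convertScaleAbs(cv2.resize(x,(w,int(w*x.shape[0]/x.shape[1])),interpolation=cv2.INTER_CUBIC),alpha=1.3)
a=f(a,400);b=f(b,400);o=np.zeros((430,800,3),np.uint8);o[:a.shape[0],:400]=a;o[:b.shape[0],400:]=b;cv2.imwrite("pics/lift.png",o)
E
```

```text
(no output)
```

View pics/lift.png

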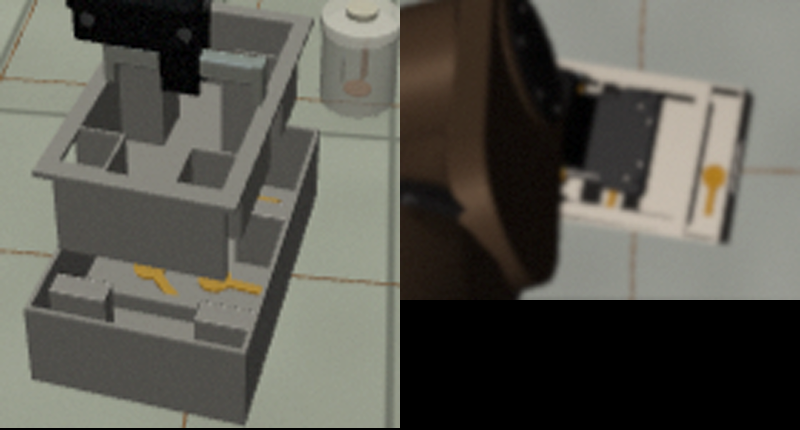

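The picture shows top_bin lifted level, about 75 mm up, and base_bin still in place with its ledge posts visible. Now the turn.

Converted, 0.11 rad / 2 = 0.055.

Emit:
nudge_tcp --motion '{"tx":[0,0,0,0,0,0,0,0,0,0,0,0,0,0,0,0],"ty":[0,0,0,0,0,0,0,0,0,0,0,0,0,0,0,0],"tz":[0,0,0,0,0,0,0,0,0,0,0,0,0,0,0,0],"ax":[0,0,0,0,0,0,0,0,0,0,0,0,0,0,0,0],"ay":[0,0,0,0,0,0,0,0,0,0,0,0,0,0,0,0],"az":[0.02,0.04,0.055,0.055,0.055,0.055,0.055,0.055,0.055,0.055,0.055,0.055,0.055,0.055,0.055,0.055],"finger_gap":[0,0,0,0,0,0,0,0,0,0,0,0,0,0,0,0]}'

```text
t: 6.05
tcp_pos: [513.1, 212.8, 171.0]
ee_rot: [-2.478, -1.93, 0.001]
wrist_force: [0.1, 0.7, -3.3]
finger_gap: 12.1
gripper_force: 30.0
```

Emit:
nudge_tcp --motion '{"tx":[0,0,0,0,0,0,0,0,0,0,0,0,0,0,0,0,0],"ty":[0,0,0,0,0,0,0,0,0,0,0,0,0,0,0,0,0],"tz":[0,0,0,0,0,0,0,0,0,0,0,0,0,0,0,0,0],"ax":[0,0,0,0,0,0,0,0,0,0,0,0,0,0,0,0,0],"ay":[0,0,0,0,0,0,0,0,0,0,0,0,0,0,0,0,0],"az":[0.055,0.055,0.055,0.055,0.055,0.055,0.055,0.055,0.055,0.055,0.055,0.055,0.045,0.025,0.005,0,0],"finger_gap":[0,0,0,0,0,0,0,0,0,0,0,0,0,0,0,0,0]}'

```text
t: 7.75
tcp_pos: [513.3, 212.8, 171.4]
ee_rot: [3.134, -0.221, -0.0]
wrist_force: [-0.4, 0.5, -2.7]
finger_gap: 12.3
gripper_force: 30.0
```

```bash
python3 - <<'E'
from h import *
S=fixed("side");g=lambda x,y,z:plane(S,(190+x/2.857,190+y/2.857),z)[:2]
A,B,C=g(25,310,60),g(247,345,60),g(319,130,60);print(A,B,C,np.linalg.norm(A-B),np.linalg.norm(B-C),"centre",(A+C)/2)
d=B-C;print(np.degrees(np.arctan2(d[1],d[0])))
s=manip.read_state();r=cv2.Rodrigues(np.array(s["ee_rot"]))[0];print(np.degrees(np.arctan2(r[1,1],r[0,1])),s["qpos"])
a=cams.camera("side")[170:340,180:330,::-1];b=cams.camera("top")[150:255,75:215,::-1]
f=lambda x,w:cv2.convertScaleAbs(cv2.resize(x,(w,int(w*x.shape[0]/x.shape[1])),interpolation=cv2.INTER_CUBIC),alpha=1.3)
a=f(a,400);b=f(b,400);o=np.zeros((460,800,3),np.uint8);o[:a.shape[0],:400]=a;o[:b.shape[0],400:]=b;cv2.imwrite("pics/turn.png",o)
E
```

```text
[594.39101607 309.51449343] [462.77111044 320.68334775] [432.93011388 117.34550673] 132.09293268034025 205.51584529617358 centre [513.66056498 213.43000008]
81.65111208430015
-98.08139214104375 [2.74114659e-01 4.56288815e-01 1.79182628e+00 1.22107878e-04
 8.93749476e-01 1.98588138e+00]
```

View pics/turn.png

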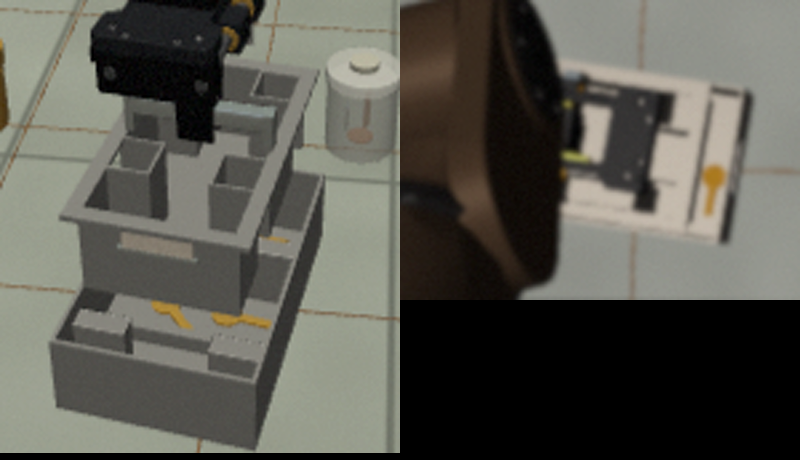

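The card is now on the +y end and the bin is level. I'll compare both near-end corners in this same side view to check the centring.

```bash
python3 - <<'E'
from h import *
S=fixed("side");g=lambda x,y,z:plane(S,(180+x/2.667,170+y/2.667),z)[:2]
e=np.array([np.cos(np.radians(82)),np.sin(np.radians(82))])
for n,a,b,z,h in(("base",(51,343),(258,385),60,107),("top",(62,218),(238,245),157.6,98)):
    A,B=g(*a,z),g(*b,z);print(n,A,B,np.linalg.norm(A-B),(A+B)/2-h*e)
E
```

```text
base [593.7138331  309.66980906] [461.55362026 328.22656539] 133.45664113454808 [512.74220488 212.98950387]
top [580.27324403 304.28241756] [475.07872288 315.70330525] 105.81268334389212 [514.03701956 212.94659067]
```

The centres agree to within 2 mm, so I'll lower in place: quickly at first, then creeping until contact.

Converted, 8 mm is 0.16, 4 mm is 0.08.

Emit:
nudge_tcp --motion '{"tx":[0,0,0,0,0,0,0,0,0],"ty":[0,0,0,0,0,0,0,0,0],"tz":[0.08,0.16,0.16,0.16,0.16,0.08,0.04,0.02,0],"ax":[0,0,0,0,0,0,0,0,0],"ay":[0,0,0,0,0,0,0,0,0],"az":[0,0,0,0,0,0,0,0,0],"finger_gap":[0,0,0,0,0,0,0,0,0]}'

```text
t: 8.75
tcp_pos: [513.4, 212.9, 128.7]
ee_rot: [-3.133, 0.223, -0.0]
wrist_force: [0.1, -0.2, -2.9]
finger_gap: 11.7
gripper_force: 30.0
```

Emit:
nudge_tcp --motion '{"tx":[0,0,0,0,0],"ty":[0,0,0,0,0],"tz":[0.02,0.02,0.02,0.02,0],"ax":[0,0,0,0,0],"ay":[0,0,0,0,0],"az":[0,0,0,0,0],"finger_gap":[0,0,0,0,0]}'

```text
t: 9.25
tcp_pos: [513.3, 212.8, 124.5]
ee_rot: [-3.134, 0.223, 0.0]
wrist_force: [1.1, -0.1, -3.7]
finger_gap: 11.5
gripper_force: 30.0
```

Converted, 0.7 mm is 0.014, 0.5 mm is 0.01.

Emit:
nudge_tcp --motion '{"tx":[0,0,0],"ty":[0,0,0],"tz":[0.014,0.01,0],"ax":[0,0,0],"ay":[0,0,0],"az":[0,0,0],"finger_gap":[0,0,0]}'

```text
t: 9.55
tcp_pos: [513.4, 212.9, 123.8]
ee_rot: [-3.133, 0.223, -0.001]
wrist_force: [-1.6, 0.2, 3.6]
finger_gap: 12.3
gripper_force: 30.0
```

Emit:
nudge_tcp --motion '{"tx":[0,0,0],"ty":[0,0,0],"tz":[0.01,0.01,0],"ax":[0,0,0],"ay":[0,0,0],"az":[0,0,0],"finger_gap":[0,0,0]}'

```text
t: 9.85
tcp_pos: [513.5, 212.9, 123.8]
ee_rot: [-3.133, 0.223, -0.002]
wrist_force: [-5.4, -1.5, 14.0]
finger_gap: 11.6
gripper_force: 30.0
```

It made contact at the expected height. I'll ease off slightly, open, and withdraw.

Converted, -0.7 mm is -0.014.

Emit:
nudge_tcp --motion '{"tx":[0,0,0,0,0,0,0,0],"ty":[0,0,0,0,0,0,0,0],"tz":[-0.014,0,0,0,0,0,0,0],"ax":[0,0,0,0,0,0,0,0],"ay":[0,0,0,0,0,0,0,0],"az":[0,0,0,0,0,0,0,0],"finger_gap":[0,0,14,20,40,60,60,60]}'

```text
t: 10.65
tcp_pos: [513.4, 212.8, 123.1]
ee_rot: [-3.134, 0.223, 0.0]
wrist_force: [-0.8, 0.8, -0.7]
finger_gap: 46.8
gripper_force: 0.0
```

Emit:
nudge_tcp --motion '{"tx":[0,0,0,0,0,0,0,0,0],"ty":[0,0,0,0,0,0,0,0,0],"tz":[-0.1,-0.3,-0.6,-0.6,-0.6,-0.6,-0.2,0,0],"ax":[0,0,0,0,0,0,0,0,0],"ay":[0,0,0,0,0,0,0,0,0],"az":[0,0,0,0,0,0,0,0,0],"finger_gap":[60,60,60,60,60,60,60,60,60]}'

```text
t: 11.55
tcp_pos: [512.9, 212.7, 272.0]
ee_rot: [3.133, -0.223, -0.002]
wrist_force: [-0.2, 0.4, -1.1]
finger_gap: 60.0
gripper_force: 0.0
```

```bash
python3 - <<'E'
from h import *
w=cams.camera("wrist")[:,:,::-1];a=cams.camera("side")[170:340,180:330,::-1]
f=lambda x,w:cv2.convertScaleAbs(cv2.resize(x,(w,int(w*x.shape[0]/x.shape[1])),interpolation=cv2.INTER_CUBIC),alpha=1.3)
a=f(a,400);b=f(w[60:360,80:430],400);o=np.zeros((460,800,3),np.uint8);o[:a.shape[0],:400]=a;o[:b.shape[0],400:]=b;cv2.imwrite("pics/end.png",o)
E
```

```text
(no output)
```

View pics/end.png

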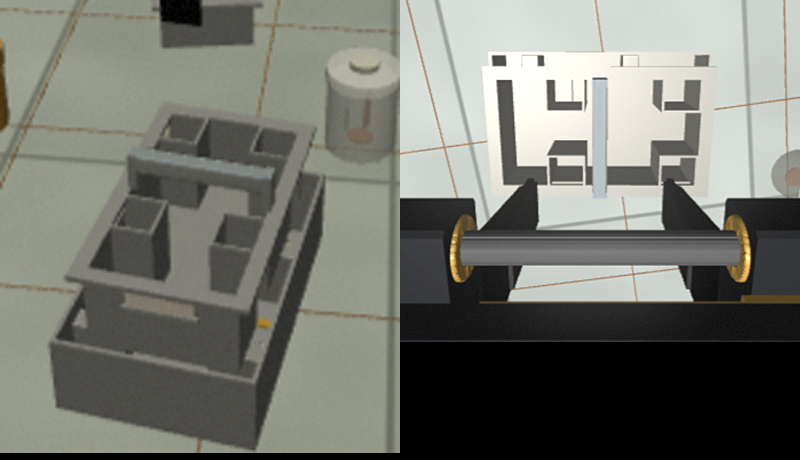

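The picture shows the bin stacked level with its card at the +y end. I'll do a quick check of bar height and centre before handing in.

```bash
python3 - <<'E'
from h import *
s=manip.read_state();W=wristcam(s);S=fixed("side")
w=lambda x,y:(80+x*.875,60+y*.875);q=lambda x,y:(180+x/2.667,170+y/2.667)
# wrist far (image top, now larger world x since tool flipped) -> side left end
a=tri(W,w(600,79),S,q(131,155));b=tri(W,w(599,197),S,q(273,173));print(a,b,(a+b)/2,np.linalg.norm(a-b))
A,B=plane(S,q(66,278),110)[:2],plane(S,q(253,310),110)[:2];e=np.array([.139,.99]);print(A,B,np.linalg.norm(A-B),(A+B)/2-95*e)
E
```

```text
[ 651.80100172 -753.38282695 -565.62549097] [1063.65251083 5230.43565566 4576.31176247] [ 857.72675627 2238.52641435 2005.34313575] 7900.330627045043
[581.70147604 303.59066505] [466.04907233 317.17906154] 116.44794117399272 [510.67027419 216.3348633 ]
```

```bash
python3 - <<'E'
from h import *
s=manip.read_state();W=wristcam(s);S=fixed("side")
w=lambda x,y:(80+(x-400)*.875,60+y*.875);q=lambda x,y:(180+x/2.667,170+y/2.667)
a=tri(W,w(600,79),S,q(131,153));b=tri(W,w(599,197),S,q(273,171));print(a,b,(a+b)/2,np.linalg.norm(a-b))
E
```

```text
[560.03807973 203.95371572 132.71441543] [464.18738479 218.3919308  137.00805019] [512.11273226 211.17282326 134.86123281] 97.02707392560687
```

```bash
python3 -c "
from cell import manip, cams, job
print(job.close_job())"
```

```text
the job is handed in; nothing more can be done
None
```

The smaller bin was lifted out, turned half a turn and set down level on the four ledges, then released with the gripper clear. The job is handed in; no verdict came back, but the final views put it within about 10 mm of centre, with its bar about 135 mm up (137 expected).

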